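# Third hand at the craft stall: hold a tray corner closed for pinning

## Robot

A 7-joint arm with a two-finger parallel gripper is mounted at the origin on the work surface. World frame = base frame: x ahead of the robot, y to its left, z up, the work surface at z = 0. Lengths are in m, angles in rad, forces in N, time in s.
With the tool pointing down it reaches from about 0.35 to 0.9 m from the base axis. Payload 7.2 kg.
Tool frame: the origin (TCP) lies at the very end of the fingers, on their centre line; the grasp point (between the pads) lies 19 mm behind it (bot.grip_depth is the distance from the TCP to the grasp point, in m); z points along the fingers, y is the line along which they close (so a half turn about z gives the same grasp; the last joint's range is limited). The gripper opens to 85 mm and grips with 20 to 120 N. Pads are 22 mm wide; open, the fingers measure 114 mm over their backs; the gripper's body (76 mm by 85 mm) begins 54 mm behind the grasp point. The pads swing forward as they close: fully open they stand 13 mm farther back than shut.
Start: joints at [1.216, 0.411, -0.013, 1.596, 0.006, 1.134, -0.082], TCP at [0.177, -0.599, 0.231] pointing down, gripper open.
Joint ranges: [-2.95, 2.95], [-0.29, 1.99], [-1.47, 1.44], [0.14, 2.54], [-1.03, 4.17], [0.13, 1.85], [-2.86, 2.86]. Speed limits (rad/s): [2.39, 2.39, 3.01, 3.01, 3.14, 3.14, 3.14].

## Interface

Orientations are given as a unit quaternion [x, y, z, w].
In Python, from plant import bot gives the robot as it stands.
- The arm moves only by the shell command python3 -m inch 'ROWS' [FORCE]. ROWS is JSON, one flat list of numbers, 7 for each row, row after row: the turn, a rotation vector about the tool's x, y, z in rad, then the shift along the tool's x, y, z in mm, then the finger opening in mm, from 0 to 85.4. In form: [wx, wy, wz, x, y, z, claw, wx, wy, wz, x, y, z, claw, ...]. A call has 1 to 20 rows; each row shifts and turns the commanded pose from where the row before left it, along the tool's axes as they then stand; what a row does not reach is not made up. A row lasts 1/8 s, in which the tool goes at most 62.5 mm and 10.7 degrees, less where a joint would pass 70% of its speed; a pose out of reach is approached as far as the arm can. A call with a gripper value outside its range is refused whole. The fingers move at their own pace and stop on an object; FORCE is the grip in N (left out, the last holds). Time passes only in rows, so rows that do not move let the fingers close. It gives the time, the measured TCP pose, the force, the opening and the grip force at its end, in the units of the state.
- bot.get_obs(): the state, without advancing time (a new reading comes with each control period).
- bot.read_camera(name): name is "scene" or "top" or "wrist"; returns a dict with "frame" (480x640x3 uint8, red, green, blue), "mtx" (3x3 intrinsics, pixels), "cam_to_world" (4x4, takes a point from camera to world coordinates); the wrist camera has in their place "hand_eye" (4x4, takes a point from camera to tool coordinates, whose origin is the TCP and whose axes are the flange's). Camera axes: x right, y up, looking along -z (the intrinsics and any distortion apply to the point x, -y, -z); pixel columns grow to the right and rows downward; lengths in m; the calibration is good to about 2 mm. A picture is of the moment at which its call begins: read the wrist's pose just before it. There is no depth.
- bot.finish_job(): hands the job in; it is judged then, once.
The state is a dict: "time_s": time; "qpos": joint angles; "joint_vel": joint speeds; "joint_efforts": joint torques, N m; "eef_pos": TCP position; "tcp_rot": TCP orientation; "contact_force": force on the tool from outside, world axes, zero at the start; "moment": the same for the moment, N m; "finger_gap": finger opening in m; "finger_force": force on a finger pad.
Only numpy, scipy, OpenCV 4.12 (cv2) and the standard library are available. Lean on these libraries where they do the work, as an engineer would, in place of code of your own. Each camera call takes 0.05 s, during which the arm holds its last target. There are 200 camera calls.

## Task

Be the third hand for pinning a small wooden display tray: take the dark end piece out of the slotted rack and stand it on edge on the jig board, flat along the long fence, with its end butted square against the inner face of the pale side that is already clamped there. Ease it home without ramming it, then press the joint closed along the fence with a steady push of about 12 N (no less than 5, no more than 20) for a couple of seconds, and finish while still holding and pushing like that, so that the stallholder can drive the pins. Leave the spare side and everything else on the bench as they are.

Things in the scene. Friction and masses are not known exactly. Their poses are not given: they have to be found in the camera images.
- tray_end: the part to hold: dark brown wooden tray end, a plain board 150 long x 15 thick x 48 mm high, about 85 g, standing on edge in one of the two rack grooves. Origin: centre of its underside. x along its length, y through its thickness, z up. Both ends and both faces are alike: either end may go against the clamped side.
- rack: mid-brown slotted parts rack, fixed, 190 (x) x 150 (y) x 20 mm high, left or right of centre, with the jig on the other side. Two grooves along its x, 19 mm wide, 8 mm deep (floor 12 mm above the bench), centred at y = +45 and -45 mm: one holds the dark tray end, the other the pale spare side (random). Origin: centre of its underside.
- jig: corner assembly jig, fixed: grey-faced board 330 (x) x 280 (y) x 15 mm thick. Origin: centre of its underside; x points to the clamped pale side, z up. Long fence: brown strip 22 mm wide, 18 mm high above the board, along x from -145 to +100 mm, inner face at y = +85 mm. Far fence, also 18 mm high, behind the pale side. Only the pin tin stands on the open part.
- clamp_top (a point): top of the upright red handle of the jig's toggle clamp, 175 mm above the bench, at x = +158, y = -60 mm of the jig; the clamp (40 mm wide, steel) reaches from there to x = +85 mm, pressing down on the pale side's top edge. Fixed; keep the gripper clear of it.
- corner (a point): where the tray end goes: on the board's top face (15 mm above the bench), where the pale side's inner face meets the long fence's inner face; x = +85, y = +85 mm of the jig. x runs along the fence square into the pale side (push direction), y into the long fence, z up. Home: tray end's origin at x -75, y -7.5, z 0 mm here, its x parallel to this x (either way).
- side: the pale wooden tray side clamped in the jig, 210 x 15 x 48 mm high, fixed, standing on the board from y = -125 to +85 mm of the jig, inner face at jig x = +85 mm. Origin: centre of its underside; its x runs along the jig's -y. The contact force between it and the tray end is the push that counts: friction on board and fence, a few N, comes on top at the wrist. Stiff contact (1 mm at 20 N).
- spare_side: bystander: pale wooden tray side 210 x 15 x 48 mm high, standing on edge in the rack's other groove, 90 mm from the tray end centre to centre. Origin: centre of its underside, x along its length.
- bead_jar: bystander: amber glass jar with a wooden lid, 68 mm across, 95 mm high, on the left. Origin: centre of its underside.
- seed_bowl: bystander: terracotta bowl of seeds, 132 mm across, 45 mm high, left of the work area. Origin: centre of its underside.
- pin_hammer: bystander: small hammer 240 mm long, lying crosswise at the back of the bench. Origin at the underside near its middle, x along the handle.
- glue_bottle: bystander: white bottle with an orange cap, 54 mm across, 140 mm high, on the right. Origin: centre of its underside.
- pin_tin: bystander: shallow aluminium tin of brass pins, 90 x 65 x 22 mm, standing on the open part of the jig board, near x = -80, y = -75 mm of the jig, clear of where the tray end goes. Origin: centre of its underside.
- bangle: bystander: dark wooden bangle lying flat, 84 mm across, 22 mm high, on the right. Origin: centre of its underside.
- pin_tray: bystander: pale wooden tray of gilt hair pins, 160 x 100 x 28 mm, on the right. Origin: centre of its underside.
Things that resemble listed ones, but are neither listed nor needed, are in the scene too. Leave any blue or orange look-alike of the tray_end alone.

How it is judged:
On the way:
1. the dark tray end stands on the jig board flat along the long fence, butted square against the clamped side and pressed against it with 5 to 20 N, held so for 1.5 s (x of tray_end in the frame of corner between -0.0785 and -0.0725 m and y of tray_end in the frame of corner between -0.01 and -0.005 m and z of tray_end in the frame of corner between -0.003 and 0.003 m and angle between the x axis of tray_end and the x axis of corner, either way round below 0.035 rad and angle between tray_end's own z axis and vertical below 0.05 rad and contact force between tray_end and side between 5 and 20 N and contact force between the fingers and tray_end above 2 N and linear speed of tray_end below 0.02 m/s), for 1.5 s.
At the end, for the whole second after the job is handed in: The gripper still holds the dark tray end, still, on edge on the jig board (within 3 mm of the board, 3 degrees of upright), parallel to the long fence within 2 degrees and no more than 2.5 mm off it, its end against the clamped side, pressed against that side with 5 to 20 N through the last second (all of step 1); the arm keeps its last pose, push and grip.
It fails at once if the joint is rammed: more than 40 N between the tray end and the clamped side (contact force between tray_end and side above 40 N).
It fails at once if one of the other things on the bench (the bead jar, the spare tray side, the seed bowl, the pin hammer, the glue bottle, the tin of pins, the bangle, the tray of hair pins) is moved by more than 20 mm (distance of any of bead_jar, spare_side, seed_bowl, pin_hammer, glue_bottle, pin_tin, bangle, pin_tray from where it was at the start of the episode above 0.02 m).
It also fails if it takes over 48 s, if anything falls off the work surface, if the arm or the gripper's body presses on something with over 40 N, if the wrist force passes 120 N, or if a joint passes its speed limit or range.

## Working session

There is one attempt and no reset: what is moved stays moved. The work goes in short steps, Python scripts to look and compute and a shell command to move; the robot and the scene stay as the last step left them, time stands still between calls to the robot, and variables do not carry over. Pictures are saved under pics/ and viewed, at most 10 in all, crops included, and the job is handed in when it is done.

```bash
ls; mkdir -p pics; python3 - <<'E'
from plant import bot
import cv2
for n in("top","scene"):
    c=bot.read_camera(n); cv2.imwrite(f"pics/{n}0.png",c["frame"][:,:,::-1]); print(n,c["mtx"],c["cam_to_world"].round(4),[k for k in c])
o=bot.get_obs(); print({k:o[k] for k in("time_s","eef_pos","tcp_rot","contact_force","finger_gap")})
E
```

```text
pics
top [[516.0942595    0.         315.39851235]
 [  0.         516.0942595  241.02656591]
 [  0.           0.           1.        ]] [[-0.0148  0.9978 -0.0645  0.4744]
 [-0.9998 -0.0157 -0.0141  0.0032]
 [-0.0151  0.0643  0.9978  1.4845]
 [ 0.      0.      0.      1.    ]] ['frame', 'mtx', 'cam_to_world']
scene [[552.56451454   0.         324.27627937]
 [  0.         552.56451454 242.28247568]
 [  0.           0.           1.        ]] [[-0.7466 -0.5365  0.3934  1.2488]
 [ 0.6652 -0.6095  0.4312  0.7531]
 [ 0.0084  0.5836  0.812   1.5435]
 [ 0.      0.      0.      1.    ]] ['frame', 'mtx', 'cam_to_world']
{'time_s': 0.1, 'eef_pos': array([ 0.17662061, -0.59905918,  0.23051277]), 'tcp_rot': array([ 9.89737250e-01,  1.42897266e-01, -1.59445310e-04, -7.22716476e-04]), 'contact_force': array([-0.84525782,  0.96904602, -0.30405322]), 'finger_gap': 0.08577862358955309}
```

View pics/top0.png

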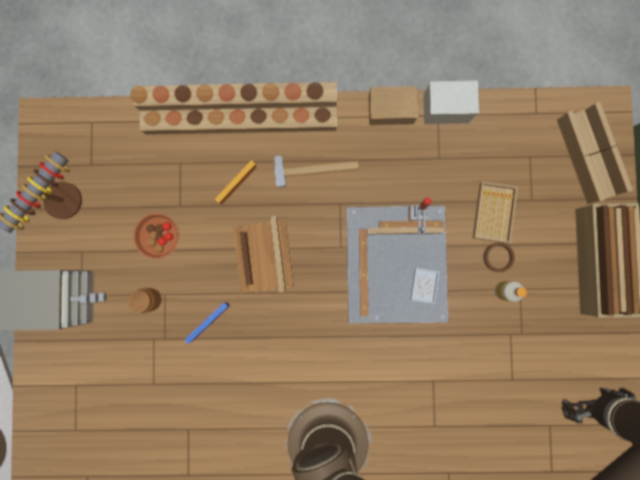

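View pics/scene0.png

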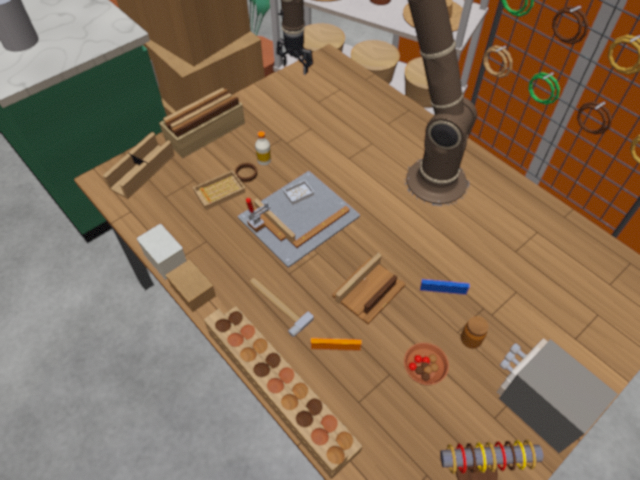

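The top view shows the rack at about (264,256), with the dark tray end in its left groove at about (247,260) and the pale spare in the right groove at (278,253). The jig is at about (397,264), its clamped pale side at (405,230), long fence at (364,270), red handle at (425,202) and tin at (425,286).

Candidates for the tray end:
- Dark board at (247,260): fits, being dark brown and standing in a rack groove.
- Blue at (207,322) and orange at (235,182): look-alikes, leave alone.
- Boards in the box at (615,260): not in the rack.

I'll confirm in an enlarged crop.

```bash
python3 - <<'E'
import cv2,numpy as np
im=cv2.imread("pics/top0.png")
a=cv2.resize(im[212:302,228:303],None,fx=5.3,fy=5.3,interpolation=cv2.INTER_CUBIC)
b=cv2.resize(im[195:330,340:455],None,fx=3.5,fy=3.5,interpolation=cv2.INTER_CUBIC)
H=max(a.shape[0],b.shape[0]); p=lambda z:cv2.copyMakeBorder(z,0,H-z.shape[0],0,0,0)
o=np.hstack([p(a),p(b)]);print(a.shape,b.shape,o.shape);cv2.imwrite("pics/crop.png",o)
E
```

```text
(477, 398, 3) (472, 402, 3) (477, 800, 3)
```

View pics/crop.png

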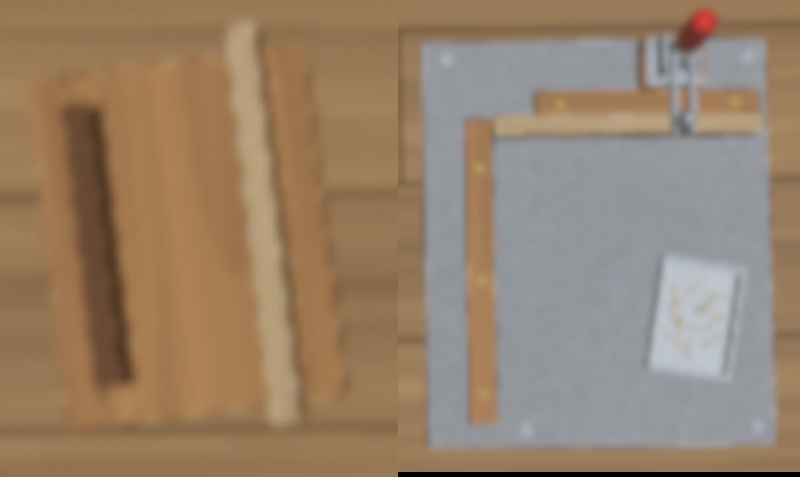

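The crop confirms it: a dark brown board stands in the left groove, corners at about (65,105), (98,103), (133,382), (100,387) in the crop, with the pale spare in the other groove. The jig board's corners in the crop are (421,43), (766,38), (776,445) and (428,446).

```bash
cat >h.py <<'E'
import numpy as np
from scipy.optimize import least_squares
from scipy.spatial.transform import Rotation as R
def ray(K,T,uv,z):
    uv=np.atleast_2d(uv).astype(float)
    d=np.c_[(uv[:,0]-K[0,2])/K[0,0],-(uv[:,1]-K[1,2])/K[1,1],-np.ones(len(uv))]@T[:3,:3].T
    return T[:3,3]+d*((z-T[2,3])/d[:,2])[:,None]
def fit(model,pts):
    model=np.array(model);pts=np.array(pts)[:,:2]
    A=model-model.mean(0);B=pts-pts.mean(0)
    yaw=np.arctan2((A[:,0]*B[:,1]-A[:,1]*B[:,0]).sum(),(A*B).sum())
    r=np.array([[np.cos(yaw),-np.sin(yaw)],[np.sin(yaw),np.cos(yaw)]])
    t=pts.mean(0)-r@model.mean(0)
    return yaw,t,r,np.linalg.norm(model@r.T+t-pts,axis=1)
E
python3 - <<'E'
from h import *; from plant import bot
c=bot.read_camera("top");K,T=c["mtx"],c["cam_to_world"]
A=lambda p:np.array(p)/5.3+[228,212]-.4
B=lambda p:(np.array(p)-[398,0])/3.5+[340,195]-.36
def go(n,m,uv,z):
    y,t,r,e=fit(m,ray(K,T,uv,z)); print(n,"yaw",y.round(4),"t",t.round(4),"res mm",(e*1e3).round(1)); return t,r
m=lambda a,b:[(a,b),(a,-b),(-a,-b),(-a,b)]
rt,rr=go("rack",m(.095,.075),A([(32,80),(310,43),(348,398),(70,425)]),.02)
print("groove centre",rt+rr@[0,.045])
go("tray",m(.075,.0075),A([(65,105),(98,103),(133,382),(100,387)]),.06)
jt,jr=go("jig",m(.165,.14),B([(421,43),(766,38),(776,445),(428,446)]),.015)
print("corner",jt+jr@[.085,.085]," home",jt+jr@[.01,.0775])
print("corner seen", ray(K,T,B([(496,127)]),.063)[:,:2], ray(K,T,B([(495,424)]),.033), "fence end want",jt+jr@[-.145,.085])
print("spare",ray(K,T,A([(241,25),(285,420)]),.06))
print("tin",ray(K,T,B([(698,318)]),.037))
E
```

```text
rack yaw 0.0997 t [0.5285 0.1723] res mm [1.9 1.  0.9 1.8]
groove centre [0.52400593 0.21706424]
tray yaw 0.1178 t [0.5236 0.2152] res mm [1.3 2.1 1.8 1.5]
jig yaw -0.0049 t [ 0.5014 -0.2057] res mm [1.5 0.7 0.1 1.7]
corner [ 0.58680756 -0.12110426]  home [ 0.51177141 -0.12823345]
corner seen [[ 0.5919294  -0.12128362]] [[ 0.35707465 -0.1180668   0.033     ]] fence end want [ 0.35681037 -0.11996738]
spare [[0.63709737 0.13990795 0.06      ]
 [0.43057856 0.11899159 0.06      ]]
tin [[ 0.43897276 -0.28088022  0.037     ]]
```

```bash
python3 -m inch '[0,0,0.178,0,0,0,85, 0,0,0,24,-43,0,85, 0,0,0,24,-43,0,85, 0,0,0,24,-43,0,85, 0,0,0,24,-43,0,85, 0,0,0,24,-43,0,85, 0,0,0,24,-43,0,85, 0,0,0,24,-43,0,85, 0,0,0,24,-43,0,85, 0,0,0,24,-43,0,85, 0,0,0,24,-43,0,85, 0,0,0,24,-43,0,85, 0,0,0,24,-43,0,85, 0,0,0,24,-43,0,85, 0,0,0,24,-43,0,85, 0,0,0,24,-43,0,85, 0,0,0,24,-43,0,85, 0,0,0,24,-43,0,85, 0,0,0,24,-43,0,85]' 40
python3 -m inch '[0,0,0,0,0,0,85,0,0,0,0,0,0,85]'
cat >>h.py <<'E'
def wrist(bot,name):
    import cv2
    o=bot.get_obs();c=bot.read_camera("wrist");cv2.imwrite(name,c["frame"][:,:,::-1])
    Tt=np.eye(4);Tt[:3,:3]=R.from_quat(o["tcp_rot"]).as_matrix();Tt[:3,3]=o["eef_pos"]
    T=Tt@c["hand_eye"];np.savez(name[:-4]+".npz",K=c["mtx"],T=T);return o,c["mtx"],T
E
python3 - <<'E'
from h import *; from plant import bot
o,K,T=wrist(bot,"pics/w1.png");print(o["eef_pos"],R.from_quat(o["tcp_rot"]).as_matrix().round(4),T.round(4),K)
E
```

```text
time_s: 2.52
eef_pos: [0.5227, 0.218, 0.231]
tcp_rot: [0.999, 0.054, -0.0, 0.0]
contact_force: [-0.1, -0.2, -0.1]
finger_gap: 0.0848
finger_force: 0.0
time_s: 2.78
eef_pos: [0.5218, 0.2163, 0.2307]
tcp_rot: [0.999, 0.055, -0.001, 0.0]
contact_force: [-0.0, 0.1, 0.2]
finger_gap: 0.0849
finger_force: 0.0
[0.52179285 0.21629848 0.23068982] [[ 9.941e-01  1.088e-01 -1.200e-03]
 [ 1.088e-01 -9.941e-01 -9.000e-04]
 [-1.300e-03  7.000e-04 -1.000e+00]] [[ 1.080e-01  9.443e-01  3.108e-01  6.017e-01]
 [-9.942e-01  1.024e-01  3.420e-02  2.267e-01]
 [ 5.000e-04 -3.127e-01  9.499e-01  3.740e-01]
 [ 0.000e+00  0.000e+00  0.000e+00  1.000e+00]] [[333.77459403   0.         318.7602713 ]
 [  0.         333.77459403 239.38464534]
 [  0.           0.           1.        ]]
```

View pics/w1.png

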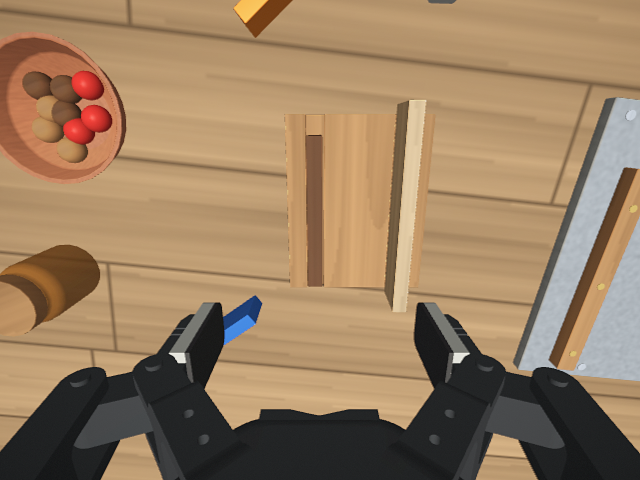

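The wrist view shows the dark end in its groove, top face corners at about (307,136), (322,136), (324,286), (307,286), and the pale spare at (407,205). I'll project these points, refining the edges by colour.

```bash
python3 - <<'E'
from h import *; import cv2
d=np.load("pics/w1.npz");K,T=d["K"],d["T"]
im=cv2.imread("pics/w1.png").astype(int)
m=((im.sum(2)<250)&(im[:,:,2]>im[:,:,0]+10)).astype(np.uint8);m[:125]=0;m[295:]=0;m[:,:298]=0;m[:,335:]=0
for v in (140,180,220,260,280): print(v,im[v,300:332].sum(1).tolist())
cs=cv2.connectedComponentsWithStats(m);i=1+cs[2][1:,4].argmax();print(cs[2][i])
q=ray(K,T,[(307,136),(322,136),(324.5,286),(307,286)],.06);print(q[:,:2].round(4))
print(fit([(.075,.0075),(.075,-.0075),(-.075,-.0075),(-.075,.0075)],q))
print("rack far corners",ray(K,T,[(285,114),(291,287)],.02))
E
```

```text
140 [444, 451, 440, 428, 432, 300, 268, 285, 287, 285, 284, 280, 275, 273, 271, 274, 278, 278, 279, 277, 274, 290, 332, 420, 423, 457, 465, 460, 458, 456, 452, 454]
180 [440, 446, 448, 438, 424, 475, 333, 268, 285, 285, 284, 281, 277, 272, 270, 271, 275, 276, 279, 275, 275, 263, 349, 436, 462, 472, 471, 467, 463, 457, 457, 460]
220 [447, 448, 454, 450, 442, 453, 307, 258, 280, 283, 286, 284, 277, 276, 272, 270, 275, 277, 279, 278, 277, 263, 361, 371, 488, 492, 480, 475, 474, 469, 470, 470]
260 [463, 460, 462, 465, 457, 443, 503, 364, 275, 284, 290, 289, 287, 282, 277, 279, 283, 285, 284, 281, 280, 270, 360, 376, 466, 489, 486, 484, 484, 483, 483, 486]
280 [473, 468, 468, 470, 465, 454, 464, 299, 253, 286, 287, 292, 290, 284, 280, 279, 283, 287, 285, 287, 284, 273, 363, 314, 463, 492, 486, 483, 484, 485, 484, 476]
[308 135  13   1  13]
[[0.5951 0.2364]
 [0.5965 0.223 ]
 [0.449  0.2039]
 [0.447  0.222 ]]
(np.float64(0.11288731449459262), array([0.52191168, 0.22134767]), array([[ 0.99363499, -0.1126477 ],
       [ 0.1126477 ,  0.99363499]]), array([0.00095607, 0.00100183, 0.00168699, 0.0017123 ]))
rack far corners [[0.61267406 0.26143278 0.02      ]
 [0.42400886 0.23990841 0.02      ]]
```

```bash
python3 -m inch '[0,0,0,0,-2,35,85, 0,0,0,0,0,35,85,0,0,0,0,0,30,85,0,0,0,0,0,0,85,0,0,0,0,0,0,85]'
python3 - <<'E'
from h import *; from plant import bot
d=np.load("pics/w1.npz");q=ray(d["K"],d["T"],[(313.4,140),(314.6,280)],.06);print(q.round(4))
o,K,T=wrist(bot,"pics/w2.png");print(o["eef_pos"],R.from_quat(o["tcp_rot"]).as_matrix().round(4)[0])
E
```

```text
time_s: 3.45
eef_pos: [0.5226, 0.2184, 0.1326]
tcp_rot: [0.999, 0.054, 0.001, -0.0]
contact_force: [0.2, -0.3, 0.3]
finger_gap: 0.0851
finger_force: 0.0
[[0.5923 0.2304 0.06  ]
 [0.4547 0.2149 0.06  ]]
[0.52258996 0.2183728  0.13256751] [0.9942 0.1075 0.0013]
```

View pics/w2.png

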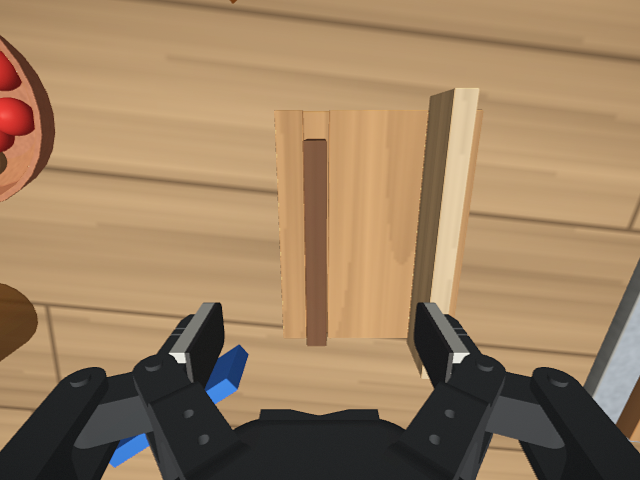

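The board's top face runs from (303–327, 139) to (306–327, 346), and the open fingers straddle it symmetrically about x≈319.

```bash
python3 - <<'E'
from h import *; import cv2
d=np.load("pics/w2.npz");K,T=d["K"],d["T"]
im=cv2.imread("pics/w2.png").astype(int).sum(2)
for v in(160,330): print(v,[(300+i,x) for i,x in enumerate(im[v,300:332])if 1][::2])
q=ray(K,T,[(315,139),(316.5,346)],.06);print(q.round(4),q.mean(0),np.arctan2(*(q[0]-q[1])[[1,0]]),np.linalg.norm(q[0]-q[1]))
E
```

```text
160 [(300, np.int64(431)), (302, np.int64(429)), (304, np.int64(281)), (306, np.int64(291)), (308, np.int64(288)), (310, np.int64(288)), (312, np.int64(282)), (314, np.int64(277)), (316, np.int64(275)), (318, np.int64(282)), (320, np.int64(285)), (322, np.int64(283)), (324, np.int64(279)), (326, np.int64(266)), (328, np.int64(370)), (330, np.int64(475))]
330 [(300, np.int64(474)), (302, np.int64(467)), (304, np.int64(457)), (306, np.int64(275)), (308, np.int64(289)), (310, np.int64(293)), (312, np.int64(295)), (314, np.int64(287)), (316, np.int64(280)), (318, np.int64(285)), (320, np.int64(287)), (322, np.int64(287)), (324, np.int64(287)), (326, np.int64(288)), (328, np.int64(458)), (330, np.int64(490))]
[[0.5969 0.2303 0.06  ]
 [0.4471 0.2137 0.06  ]] [0.52201866 0.2219956  0.06      ] 0.11091589815236953 0.15073268488995226
```

```bash
python3 -m inch '[0,0,0,0,-2.5,33,85, 0,0,0,0,0,33,85,0,0,0,0,0,20,60,0,0,0,0,0,12,30,0,0,0,0,0,0,22,0,0,0,0,0,0,22]' 30; python3 -m inch '[0,0,0,0,0,0,19,0,0,0,0,0,0,19]';python3 -m inch '[0,0,0,0,0,0,17,0,0,0,0,0,0,17]'
```

```text
time_s: 4.25
eef_pos: [0.5223, 0.2217, 0.0342]
tcp_rot: [0.999, 0.054, 0.001, -0.0]
contact_force: [0.2, 0.5, 0.6]
finger_gap: 0.0217
finger_force: 0.0
time_s: 4.5
eef_pos: [0.522, 0.2214, 0.0339]
tcp_rot: [0.999, 0.054, 0.0, -0.0]
contact_force: [0.6, -0.2, 0.6]
finger_gap: 0.0188
finger_force: 0.0
time_s: 4.75
eef_pos: [0.5217, 0.2213, 0.0333]
tcp_rot: [0.999, 0.054, 0.0, 0.0]
contact_force: [0.0, -0.5, -0.6]
finger_gap: 0.0172
finger_force: 0.0
```

```bash
python3 -m inch '[0,0,0,0,0,0,5,0,0,0,0,0,0,5,0,0,0,0,0,0,5]' 60; python3 -m inch '[0,0,0,0,0,-5,5,0,0,0,0,0,-20,5,0,0,0,0,0,-40,5,0,0,0,0,0,-45,5,0,0,0,0,0,-45,5,0,0,0,0,0,-30,5,0,0,0,0,0,0,5]'
```

```text
time_s: 5.12
eef_pos: [0.5218, 0.2214, 0.0334]
tcp_rot: [0.999, 0.054, 0.0, -0.0]
contact_force: [-0.8, 0.2, 2.6]
finger_gap: 0.0139
finger_force: 59.0
time_s: 6.0
eef_pos: [0.5227, 0.2223, 0.222]
tcp_rot: [0.999, 0.054, 0.003, -0.001]
contact_force: [-0.2, -0.5, -2.0]
finger_gap: 0.014
finger_force: 58.6
```

```bash
python3 -m inch '[0,0,0.06,0,0,0,5,0,0,0.053,0,0,0,5,0,0,0,-5,36,0,5,0,0,0,-5,36,0,5,0,0,0,-5,36,0,5,0,0,0,-5,36,0,5,0,0,0,-5,36,0,5,0,0,0,-5,36,0,5,0,0,0,-5,36,0,5,0,0,0,-5,36,0,5,0,0,0,-5,36,0,5,0,0,0,-5,36,0,5,0,0,0,0,0,0,5,0,0,0,0,0,0,5,0,0,0,0,0,0,5]'
python3 - <<'E'
from h import *; from plant import bot
o,K,T=wrist(bot,"pics/w3.png");print(o["eef_pos"],R.from_quat(o["tcp_rot"]).as_matrix().round(4),o["contact_force"])
E
```

```text
time_s: 7.88
eef_pos: [0.4702, -0.1372, 0.2182]
tcp_rot: [1.0, -0.001, -0.0, -0.0]
contact_force: [0.0, -0.0, -1.4]
finger_gap: 0.0145
finger_force: 58.8
[ 0.47022896 -0.13721366  0.21818962] [[ 1.0e+00 -2.3e-03 -2.0e-04]
 [-2.3e-03 -1.0e+00  4.0e-04]
 [-2.0e-04 -4.0e-04 -1.0e+00]] [ 0.03040092 -0.03618518 -1.36089405]
```

View pics/w3.png

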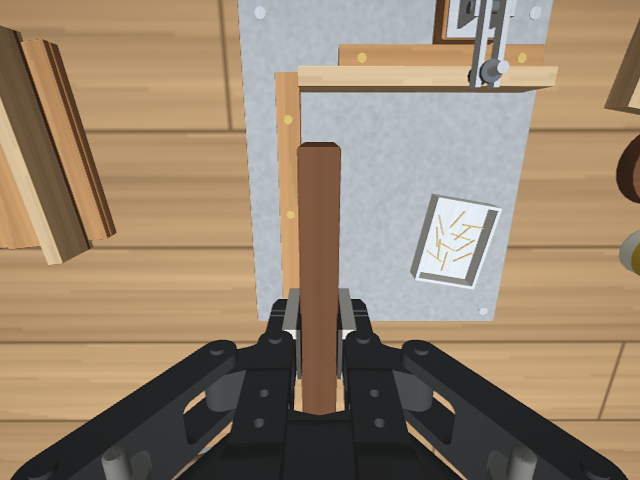

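The wrist view shows the corner at about (300,90): the side's inner top edge is near row 86 and the fence's inner edge near column 300. The held board's top far end is near (301–340,147).

```bash
python3 - <<'E'
from h import *; import cv2
d=np.load("pics/w3.npz");K,T=d["K"],d["T"]
im=cv2.imread("pics/w3.png").astype(int)
s=im[:,:,2]-im[:,:,0]  # redness: wood vs grey
print("fence rows")
for v in(100,118,134): print(v,list(zip(range(270,306),s[v,270:306]))[::1])
print("side cols")
for u in(320,400,450,520): print(u,im[62:96,u].sum(1).tolist(),s[62:96,u].tolist())
print("board cols");
for u in(310,330): print(u,im[138:152,u].sum(1).tolist())
for v in(160,240): print(v,im[v,292:306].sum(1).tolist(),im[v,334:346].sum(1).tolist())
E
```

```text
fence rows
100 [(270, np.int64(-13)), (271, np.int64(-13)), (272, np.int64(-14)), (273, np.int64(-14)), (274, np.int64(-16)), (275, np.int64(-17)), (276, np.int64(90)), (277, np.int64(101)), (278, np.int64(96)), (279, np.int64(94)), (280, np.int64(95)), (281, np.int64(95)), (282, np.int64(94)), (283, np.int64(96)), (284, np.int64(94)), (285, np.int64(92)), (286, np.int64(92)), (287, np.int64(91)), (288, np.int64(92)), (289, np.int64(92)), (290, np.int64(91)), (291, np.int64(92)), (292, np.int64(92)), (293, np.int64(91)), (294, np.int64(92)), (295, np.int64(91)), (296, np.int64(93)), (297, np.int64(91)), (298, np.int64(99)), (299, np.int64(94)), (300, np.int64(20)), (301, np.int64(-14)), (302, np.int64(-13)), (303, np.int64(-12)), (304, np.int64(-14)), (305, np.int64(-14))]
118 [(270, np.int64(-12)), (271, np.int64(-12)), (272, np.int64(-12)), (273, np.int64(-12)), (274, np.int64(-14)), (275, np.int64(-19)), (276, np.int64(42)), (277, np.int64(97)), (278, np.int64(98)), (279, np.int64(96)), (280, np.int64(95)), (281, np.int64(95)), (282, np.int64(94)), (283, np.int64(97)), (284, np.in
[... 2245 characters left out ...]
2, 573, 573, 571, 570, 566, 559, 548, 542, 548, 553, 561, 568, 572, 579, 559, 276, 246, 238, 243, 235, 246, 323, 583, 569, 567] [104, 94, 92, 91, 76, 59, 61, 60, 60, 61, 61, 62, 61, 61, 60, 62, 61, 61, 62, 62, 62, 61, 61, 68, 52, 45, 43, 45, 45, 55, 4, -16, -13, -13]
board cols
310 [569, 574, 581, 586, 124, 149, 158, 141, 154, 280, 278, 280, 283, 280]
330 [573, 584, 593, 601, 121, 149, 151, 151, 155, 272, 274, 273, 277, 272]
160 [444, 443, 440, 444, 461, 313, 253, 278, 283, 284, 281, 280, 282, 283] [274, 274, 274, 275, 272, 257, 266, 561, 591, 578, 576, 574]
240 [469, 474, 482, 479, 475, 486, 375, 276, 266, 277, 279, 281, 281, 280] [273, 273, 274, 264, 244, 452, 570, 578, 568, 563, 559, 560]
```

```bash
python3 - <<'E'
from h import *
d=np.load("pics/w3.npz");K,T=d["K"],d["T"]
f=lambda uv,z:print(np.array(uv).tolist(),ray(K,T,uv,z).round(4)[:,:2].tolist())
f([(299.8,100),(300.15,118),(300.4,134)],.033)
f([(275.5,100),(276,118),(276.8,134)],.033)
f([(320,85.5),(400,85.5),(450,85.55),(520,85.65)],.063)
f([(320,92),(400,92),(450,92),(520,92.2)],.015)
f([(299,85)],.063)
zb=.2182-.0214;print("board")
f([(320,146.5),(297.2,160),(340.6,160),(298.2,240),(338.7,240)],zb+.048); f([(320,141.5)],zb)
E
```

```text
[[299.8, 100.0], [300.15, 118.0], [300.4, 134.0]] [[0.5764, -0.1185], [0.561, -0.1185], [0.5469, -0.1184]]
[[275.5, 100.0], [276.0, 118.0], [276.8, 134.0]] [[0.5765, -0.0963], [0.5611, -0.0961], [0.547, -0.0963]]
[[320.0, 85.5], [400.0, 85.5], [450.0, 85.55], [520.0, 85.65]] [[0.585, -0.1368], [0.5848, -0.2022], [0.5846, -0.2431], [0.5843, -0.3003]]
[[320.0, 92.0], [400.0, 92.0], [450.0, 92.0], [520.0, 92.2]] [[0.5849, -0.137], [0.5846, -0.2133], [0.5845, -0.261], [0.5841, -0.3278]]
[[299, 85]] [[0.5854, -0.1197]]
board
[[320.0, 146.5], [297.2, 160.0], [340.6, 160.0], [298.2, 240.0], [338.7, 240.0]] [[0.5452, -0.1363], [0.5408, -0.1285], [0.5407, -0.1433], [0.512, -0.1282], [0.5119, -0.1431]]
[[320.0, 141.5]] [[0.5453, -0.1364]]
```

```bash
python3 -m inch '[0,0,0.002,20,-6.5,0,5,0,0,0,0,0,40,5,0,0,0,0,0,40,5,0,0,0,0,0,40,5,0,0,0,0,0,30,5,0,0,0,0,0,18,5,0,0,0,0,0,6,5,0,0,0,0,0,0,5,0,0,0,0,0,0,5]'
```

```text
time_s: 9.05
eef_pos: [0.4909, -0.132, 0.0451]
tcp_rot: [1.0, -0.003, 0.001, 0.0]
contact_force: [0.3, -0.7, -0.9]
finger_gap: 0.0139
finger_force: 58.7
```

```bash
python3 -m inch '[0,0,0,0,0,4,5,0,0,0,0,0,2,5,0,0,0,0,0,1,5,0,0,0,0,0,0,5,0,0,0,0,0,0,5]'; python3 -m inch '[0,0,0,0,0,1,5,0,0,0,0,0,0,5]'; python3 - <<'E'
from h import *; from plant import bot
o,K,T=wrist(bot,"pics/w4.png");print(o["eef_pos"],R.from_quat(o["tcp_rot"]).as_rotvec(),o["contact_force"],o["moment"])
E
```

```text
time_s: 9.68
eef_pos: [0.4902, -0.132, 0.0373]
tcp_rot: [1.0, -0.003, 0.0, 0.0]
contact_force: [-0.9, -0.2, -0.5]
finger_gap: 0.014
finger_force: 58.7
time_s: 9.93
eef_pos: [0.4903, -0.1321, 0.0364]
tcp_rot: [1.0, -0.003, 0.0, 0.0]
contact_force: [-0.5, -0.1, 0.6]
finger_gap: 0.0139
finger_force: 58.8
[ 0.49033301 -0.13205426  0.03639671] [ 3.14145612e+00 -9.64364830e-03  3.27606589e-04] [-0.49661398 -0.14804009  0.56578329] [ 0.02103333  0.0639464  -0.04711537]
```

View pics/w4.png

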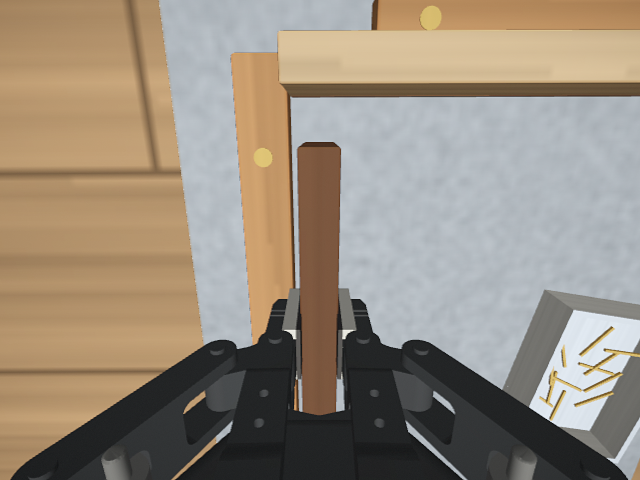

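The board now stands at the jig surface. The fence inner edge is near column 291, the board's left edge near 298, the side's inner edge near row 84–96, and the board end near row 146.

```bash
python3 - <<'E'
from h import *; import cv2
d=np.load("pics/w4.npz");K,T=d["K"],d["T"]
im=cv2.imread("pics/w4.png").astype(int); s=im[:,:,2]-im[:,:,0]
for v in(110,140): print(v,s[v,284:302].tolist(),im[v,284:302].sum(1).tolist())
for v in(160,270): print(v,im[v,286:304].sum(1).tolist(),im[v,334:346].sum(1).tolist())
for u in(320,500): print(u,im[78:100,u].sum(1).tolist())
print(im[138:152,320].sum(1).tolist())
E
```

```text
110 [93, 99, 106, 84, 52, 51, 35, -14, -15, -13, -13, -14, -13, -14, -14, -14, -14, -14] [450, 440, 442, 310, 190, 169, 258, 544, 573, 566, 563, 562, 563, 559, 559, 561, 559, 562]
140 [92, 94, 99, 107, 82, 50, 52, 13, -12, -13, -14, -13, -13, -14, -14, -14, -13, -13] [457, 454, 442, 437, 300, 184, 161, 369, 558, 578, 570, 568, 569, 571, 571, 570, 569, 569]
160 [451, 442, 401, 248, 164, 149, 536, 570, 562, 564, 584, 389, 245, 278, 285, 281, 286, 284] [273, 273, 273, 275, 273, 257, 261, 541, 573, 572, 569, 569]
270 [451, 453, 456, 458, 443, 441, 292, 167, 142, 555, 584, 577, 589, 416, 261, 272, 280, 278] [275, 270, 271, 255, 245, 542, 582, 578, 580, 578, 579, 579]
320 [555, 559, 559, 530, 502, 383, 216, 258, 256, 250, 241, 236, 244, 253, 250, 238, 232, 241, 216, 421, 591, 577]
500 [557, 563, 539, 516, 463, 250, 249, 256, 256, 243, 237, 232, 250, 253, 246, 227, 227, 216, 251, 588, 569, 565]
[571, 571, 583, 587, 118, 149, 154, 149, 152, 256, 271, 269, 268, 269]
```

```bash
python3 - <<'E'
from h import *
d=np.load("pics/w4.npz");K,T=d["K"],d["T"]
f=lambda n,uv,z:print(n,ray(K,T,uv,z).round(4)[:,:2].tolist())
f("fence top",[(287,110),(288,140),(288.7,160),(292,270)],.033)
f("fence bot",[(290.3,110),(291.2,140),(291.5,160),(294.5,270)],.015)
f("side top",[(320,83),(500,82.6)],.063); f("side bot",[(320,96.7),(500,96.2)],.015)
f("board L",[(297.1,160),(299.2,270)],.063); f("board R",[(340.6,160),(338.5,270)],.063)
f("end top",[(320,146.5)],.063); f("end bot",[(320,141.5)],.015)
E
```

```text
fence top [[0.5785, -0.118], [0.5666, -0.118], [0.5584, -0.118], [0.5072, -0.1178]]
fence bot [[0.5794, -0.1179], [0.5662, -0.1179], [0.5569, -0.1177], [0.4994, -0.1175]]
side top [[0.5848, -0.1315], [0.5845, -0.1889]]
side bot [[0.585, -0.1316], [0.5846, -0.2136]]
board L [[0.5609, -0.1235], [0.5201, -0.1232]]
board R [[0.5608, -0.1384], [0.52, -0.1381]]
end top [[0.5653, -0.1314]]
end bot [[0.5654, -0.1315]]
```

```bash
python3 -m inch '[0,0,0,5,-2,0,5,0,0,0,5,-2,0,5,0,0,0,0,0,0,5,0,0,0,0,0,0,5]'; python3 -m inch '[0,0,0,3,-0.6,0,5,0,0,0,0,0,0,5]'; python3 -m inch '[0,0,0,2,-0.6,0,5,0,0,0,0,0,0,5]'; python3 -m inch '[0,0,0,0,-0.5,0,5,0,0,0,0,0,0,5]'
```

```text
time_s: 10.48
eef_pos: [0.5009, -0.1279, 0.0364]
tcp_rot: [1.0, -0.003, 0.001, -0.0]
contact_force: [1.4, 0.5, 1.1]
finger_gap: 0.0138
finger_force: 59.0
time_s: 10.72
eef_pos: [0.5027, -0.1277, 0.0364]
tcp_rot: [1.0, -0.003, -0.001, 0.0]
contact_force: [-2.3, -0.1, 6.2]
finger_gap: 0.014
finger_force: 59.6
time_s: 10.98
eef_pos: [0.5046, -0.1272, 0.0364]
tcp_rot: [1.0, -0.003, -0.001, 0.0]
contact_force: [-3.1, 0.5, 4.7]
finger_gap: 0.0137
finger_force: 59.6
time_s: 11.22
eef_pos: [0.5046, -0.1271, 0.0364]
tcp_rot: [1.0, -0.003, -0.0, 0.0]
contact_force: [-2.2, -1.7, 4.6]
finger_gap: 0.0142
finger_force: 59.5
```

```bash
python3 -m inch '[0,0,0,0,-0.5,-0.3,5,0,0,0,0,0,0,5]'; python3 -m inch '[0,0,0,1.5,-0.3,0,5,0,0,0,1.5,0,0,5,0,0,0,0,0,0,5]'; python3 -m inch '[0,0,0,0.7,0,0,5,0,0,0,0,0,0,5]'
```

```text
time_s: 11.48
eef_pos: [0.5047, -0.127, 0.0364]
tcp_rot: [1.0, -0.003, -0.0, 0.001]
contact_force: [-2.4, -4.4, 1.8]
finger_gap: 0.014
finger_force: 59.0
time_s: 11.85
eef_pos: [0.5067, -0.1269, 0.0364]
tcp_rot: [1.0, -0.003, -0.001, 0.001]
contact_force: [-5.7, -5.6, 5.2]
finger_gap: 0.0139
finger_force: 59.7
time_s: 12.1
eef_pos: [0.5072, -0.1269, 0.0364]
tcp_rot: [1.0, -0.003, -0.002, 0.001]
contact_force: [-6.8, -4.9, 6.9]
finger_gap: 0.014
finger_force: 59.7
```

```bash
python3 -m inch '[0,0,0,0,0.3,-0.5,5,0,0,0,0,0,0,5]'; python3 -m inch '[0,0,0,0.8,0,0,5,0,0,0,0,0,0,5]'; python3 -m inch '[0,0,0,0.5,0,0,5,0,0,0,0,0,0,5]'
```

```text
time_s: 12.35
eef_pos: [0.5079, -0.1269, 0.0366]
tcp_rot: [1.0, -0.003, -0.001, 0.0]
contact_force: [-3.6, -5.1, -0.4]
finger_gap: 0.0139
finger_force: 58.7
time_s: 12.6
eef_pos: [0.5086, -0.1269, 0.0366]
tcp_rot: [1.0, -0.003, -0.001, 0.0]
contact_force: [-3.3, -5.2, 0.6]
finger_gap: 0.0141
finger_force: 58.7
time_s: 12.85
eef_pos: [0.509, -0.1269, 0.0366]
tcp_rot: [1.0, -0.003, -0.001, 0.0]
contact_force: [-3.2, -5.9, -0.3]
finger_gap: 0.0137
finger_force: 58.7
```

```bash
python3 -m inch '[0,0,0,0,0.3,0.2,5,0,0,0,0,0,0,5]'; python3 -m inch '[0,0,0,0.5,0,0,5,0,0,0,0,0,0,5]'; python3 -m inch '[0,0,0,0.5,0,0,5,0,0,0,0,0,0,5]'
```

```text
time_s: 13.1
eef_pos: [0.5093, -0.1269, 0.0365]
tcp_rot: [1.0, -0.003, -0.001, 0.0]
contact_force: [-3.3, -4.5, 0.6]
finger_gap: 0.014
finger_force: 58.9
time_s: 13.35
eef_pos: [0.5096, -0.127, 0.0365]
tcp_rot: [1.0, -0.003, -0.001, 0.0]
contact_force: [-4.2, -3.8, 0.9]
finger_gap: 0.0142
finger_force: 59.1
time_s: 13.6
eef_pos: [0.5096, -0.127, 0.0365]
tcp_rot: [1.0, -0.003, -0.002, 0.0]
contact_force: [-6.0, -4.0, 3.6]
finger_gap: 0.0141
finger_force: 59.4
```

```bash
python3 -m inch '[0,0,0,0.6,0,0,5,0,0,0,0,0,0,5]'; python3 -m inch '[0,0,0,0.6,0,-0.2,5,0,0,0,0,0,0,5]'; python3 -m inch '[0,0,0,0.6,0,-0.2,5,0,0,0,0,0,0,5,0,0,0,0,0,0,5]'
```

```text
time_s: 13.85
eef_pos: [0.5095, -0.127, 0.0364]
tcp_rot: [1.0, -0.003, -0.002, 0.0]
contact_force: [-8.4, -4.9, 5.0]
finger_gap: 0.0139
finger_force: 59.7
time_s: 14.1
eef_pos: [0.5095, -0.1269, 0.0365]
tcp_rot: [1.0, -0.003, -0.003, 0.0]
contact_force: [-8.9, -5.1, 5.7]
finger_gap: 0.0138
finger_force: 59.6
time_s: 14.48
eef_pos: [0.5095, -0.1269, 0.0364]
tcp_rot: [1.0, -0.003, -0.003, 0.0]
contact_force: [-10.8, -4.7, 5.7]
finger_gap: 0.0137
finger_force: 59.6
```

```bash
python3 -m inch '[0,0,0,0.6,0,-0.2,5,0,0,0,0,0,0,5]'; python3 -m inch '[0,0,0,0.7,0,-0.3,5,0,0,0,0,0,0,5,0,0,0,0,0,0,5,0,0,0,0,0,0,5]'
```

```text
time_s: 14.72
eef_pos: [0.5095, -0.1269, 0.0365]
tcp_rot: [1.0, -0.003, -0.004, 0.0]
contact_force: [-12.2, -4.7, 6.3]
finger_gap: 0.0137
finger_force: 59.6
time_s: 15.22
eef_pos: [0.5095, -0.127, 0.0365]
tcp_rot: [1.0, -0.003, -0.005, 0.0]
contact_force: [-14.0, -3.5, 4.6]
finger_gap: 0.0138
finger_force: 59.4
```

```bash
python3 -m inch '[0,0,0,0.3,0,0,5,0,0,0,0,0,0,5,0,0,0,0,0,0,5,0,0,0,0,0,0,5]'; python3 - <<'E'
from h import *; from plant import bot
import cv2
o,K,T=wrist(bot,"pics/w5.png");print(o["eef_pos"],R.from_quat(o["tcp_rot"]).as_matrix().round(4).tolist(),o["contact_force"],o["moment"])
im=cv2.imread("pics/w5.png").astype(int)
for v in(160,270): print(v,im[v,284:306].sum(1).tolist(),im[v,334:346].sum(1).tolist())
E
```

```text
time_s: 15.72
eef_pos: [0.5095, -0.127, 0.0365]
tcp_rot: [1.0, -0.003, -0.005, 0.0]
contact_force: [-14.4, -2.8, 5.7]
finger_gap: 0.0137
finger_force: 59.6
[ 0.50951513 -0.12696781  0.03645576] [[0.9999, -0.0069, -0.0097], [-0.007, -1.0, -0.0007], [-0.0097, 0.0008, -1.0]] [-14.36959497  -2.83650598   5.73916638] [-0.82646829  2.51162955  0.18941825]
160 [442, 439, 439, 435, 435, 434, 434, 437, 440, 440, 440, 455, 309, 245, 265, 274, 272, 277, 273, 273, 273, 274] [265, 266, 263, 267, 252, 238, 440, 551, 562, 559, 560, 561]
270 [426, 427, 431, 433, 433, 427, 428, 429, 430, 432, 437, 437, 444, 447, 457, 304, 242, 267, 272, 274, 269, 271] [266, 263, 257, 251, 332, 527, 554, 545, 544, 541, 542, 541]
```

View pics/w5.png

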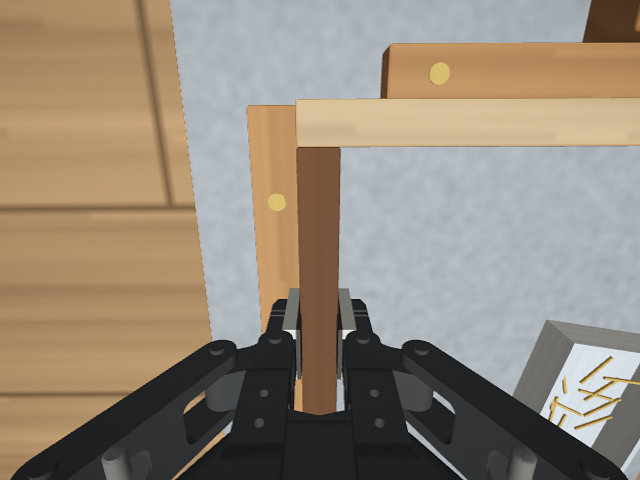

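The board is butted to the side (joint line at row 147, columns 297–340). Its left face is flush with the side's end and the fence at column 296. The wrist reads 14.4 N along the push, so after friction the joint sees about 10–13 N. I'll hold it there.

```bash
python3 -m inch '[0,0,0,0,0,0,5,0,0,0,0,0,0,5,0,0,0,0,0,0,5,0,0,0,0,0,0,5,0,0,0,0,0,0,5,0,0,0,0,0,0,5,0,0,0,0,0,0,5,0,0,0,0,0,0,5,0,0,0,0,0,0,5,0,0,0,0,0,0,5,0,0,0,0,0,0,5,0,0,0,0,0,0,5,0,0,0,0,0,0,5,0,0,0,0,0,0,5,0,0,0,0,0,0,5,0,0,0,0,0,0,5,0,0,0,0,0,0,5,0,0,0,0,0,0,5]'
```

```text
time_s: 18.02
eef_pos: [0.5095, -0.1269, 0.0365]
tcp_rot: [1.0, -0.003, -0.005, 0.0]
contact_force: [-14.2, -3.0, 5.8]
finger_gap: 0.0135
finger_force: 59.6
```

```bash
python3 -c "
from plant import bot
print(bot.finish_job())"
```

```text
the job is handed in; nothing more can be done
None
```

I handed the job in at about 18 s, with the gripper still holding the dark tray end flat along the fence, butted against the clamped side and pushed home; the wrist read a steady 14 N (about 10–13 N at the joint after my friction estimate), and nothing else on the bench was touched as far as I could see.

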